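# Set out the hex cap samples by size

## Robot

A 6-joint arm with a two-finger parallel gripper is mounted at the origin on the work surface. World frame = base frame: x ahead of the robot, y to its left, z up, the work surface at z = 0. Lengths are in m, angles in rad, forces in N, time in s.
With the tool pointing down it reaches from about 0.35 to 0.875 m from the base axis. Payload 4.2 kg.
Tool frame: the origin (TCP) lies at the very end of the fingers, on their centre line; the grasp point (between the pads) lies 19 mm behind it; z points along the fingers, y is the line along which they close (so a half turn about z gives the same grasp; the last joint's range is limited). The gripper opens to 87 mm and grips with 3 to 60 N. Pads are 19 mm wide; open, the fingers measure 117 mm over their backs; the gripper's body (75 mm by 190 mm) begins 51 mm behind the grasp point.
Start: joints at [1.539, 0.385, 0.008, 0, -1.194, -0.259], TCP at [0.179, 0.599, 0.223] pointing down, gripper open.
Joint ranges: [-3.14, 3.14], [-1.21, 2.06], [-1.07, 1.41], [-3.16, 2.05], [-2.99, -0.16], [-3.1, 3.1]. Speed limits (rad/s): [2.79, 2.79, 3.14, 3.14, 3.14, 3.14].

## Interface

Orientations are given as a unit quaternion [x, y, z, w].
In Python, from station import manip gives the robot as it stands.
- The arm moves only by the tool apply_moves, never from a script. Its argument "motion" is a list of rows, each a list of 5 numbers: the shift along the world's x, y, z in mm, then the turn about the world's z in rad, then the closure, from -1 (fully open) to 1 (shut). A call has 1 to 5 rows; each row shifts and turns the commanded pose from where the row before left it; what a row does not reach is not made up. A row lasts 1/12 s, in which the tool goes at most 41.7 mm and 7.16 degrees, less where a joint would pass 70% of its speed; a pose out of reach is approached as far as the arm can. A call is refused whole if a number of a shift passes 41.7 or a number of a turn 0.125, either way. A call with a gripper value outside its range is refused whole. The fingers move at their own pace and stop on an object; "squeeze" is the grip in N (left out, the last holds). Time passes only in rows, so rows that do not move let the fingers close. It gives the time, the measured TCP pose, the force, the opening and the grip force at its end, in the units of the state.
- manip.observe(): the state, without advancing time (a new reading comes with each control period).
- manip.camera(name): name is "side" or "top" or "wrist"; returns a dict with "image" (400x640x3 uint8, blue, green, red), "z_map" (400x640 float32, m along the optical axis (not along the pixel's ray), 0 where there is no reading), "mtx" (3x3 intrinsics, pixels), "k1" (the pictures are not rectified: a ray, as slopes to the right and down, at radius r is drawn at 1 + k1 r^2 times it, then the intrinsics apply), "pose" (4x4, takes a point from camera to world coordinates). Camera axes: x right, y down, z forward; pixel columns grow to the right and rows downward; lengths in m; the calibration is good to about 2 mm. A picture is of the moment at which its call begins.
- manip.close_job(): hands the job in; it is judged then, once.
The state is a dict: "time_s": time; "joint_pos": joint angles; "dq": joint speeds; "effort": joint torques, N m; "eef_pos": TCP position; "tool_rot": TCP orientation; "wrist_force": force on the tool from outside, world axes, zero at the start; "wrist_torque": the same for the moment, N m; "grip_width": finger opening in m; "gripper_force": force on a finger pad.
Only numpy, scipy, OpenCV 4.12 (cv2) and the standard library are available. Lean on these libraries where they do the work, as an engineer would, in place of code of your own. Each camera call takes 0.05 s, during which the arm holds its last target. There are 200 camera calls.

## Task

Lay out the morning's samples on the stall counter: pick out the four silver six-sided caps and stand each one upright, crown up, flat on the floor of the wooden saucer that matches it in size - the smallest hex cap in the smallest saucer, the next in the next, and so on up to the largest in the largest. Leave the round domed caps standing where they are.

Things in the scene. Friction and masses are not known exactly. Their poses are not given: they have to be found in the camera images.
- hex_xs_mid (a point): The smallest hex cap: loose, silver, six-sided, standing upright on the counter, 20 mm across flats, 23.1 mm across corners, 34 mm tall in all; the top 4 mm is a narrower six-sided crown. The point is its centre, half-way up (17 mm above its foot). z is up along the cap; x is square to one pair of flats, the other pairs are turned by 60 and 120 degrees about z.
- saucer_xs_in (a point): The smallest saucer: a shallow round turned-wood saucer fixed to the counter, 41 mm inner diameter, 49 mm outer, rim 12 mm above the counter, wall 4 mm, flat floor 4 mm above the counter (recess 8 mm deep). The point is the centre of its inner floor; z is up.
- hex_s_mid (a point): The second smallest hex cap: loose, silver, six-sided, standing upright on the counter, 28 mm across flats, 32.3 mm across corners, 40 mm tall in all; the top 4 mm is a narrower six-sided crown. The point is its centre, half-way up (20 mm above its foot). z is up along the cap; x is square to one pair of flats, the other pairs are turned by 60 and 120 degrees about z.
- saucer_s_in (a point): The second smallest saucer: a shallow round turned-wood saucer fixed to the counter, 50 mm inner diameter, 58 mm outer, rim 12 mm above the counter, wall 4 mm, flat floor 4 mm above the counter (recess 8 mm deep). The point is the centre of its inner floor; z is up.
- hex_l_mid (a point): The second largest hex cap: loose, silver, six-sided, standing upright on the counter, 36 mm across flats, 41.6 mm across corners, 47 mm tall in all; the top 4 mm is a narrower six-sided crown. The point is its centre, half-way up (23.5 mm above its foot). z is up along the cap; x is square to one pair of flats, the other pairs are turned by 60 and 120 degrees about z.
- saucer_l_in (a point): The second largest saucer: a shallow round turned-wood saucer fixed to the counter, 60 mm inner diameter, 68 mm outer, rim 12 mm above the counter, wall 4 mm, flat floor 4 mm above the counter (recess 8 mm deep). The point is the centre of its inner floor; z is up.
- hex_xl_mid (a point): The largest hex cap: loose, silver, six-sided, standing upright on the counter, 44 mm across flats, 50.8 mm across corners, 55 mm tall in all; the top 4 mm is a narrower six-sided crown. The point is its centre, half-way up (27.5 mm above its foot). z is up along the cap; x is square to one pair of flats, the other pairs are turned by 60 and 120 degrees about z.
- saucer_xl_in (a point): The largest saucer: a shallow round turned-wood saucer fixed to the counter, 69 mm inner diameter, 77 mm outer, rim 12 mm above the counter, wall 4 mm, flat floor 4 mm above the counter (recess 8 mm deep). The point is the centre of its inner floor; z is up.
- round_a_mid (a point): A round cap to be left alone: a loose silver cylinder with a domed top, 30 mm diameter, 40 mm tall, standing upright on the counter. The point is its centre, half-way up; z is up along it.
- round_b_mid (a point): A round cap to be left alone: a loose silver cylinder with a domed top, 40 mm diameter, 47 mm tall, standing upright on the counter. The point is its centre, half-way up; z is up along it.
Mind the look-alikes: they are no part of the job. Leave any purple look-alike of the part that bears hex_xl_mid alone. Leave any blue look-alike of the part that bears saucer_xs_in alone.

How it is judged:
At the end, for the whole second after the job is handed in: Each hex cap stands upright (within 0.1 rad) on the floor of the saucer of its own size rank, its centre within 11 mm of the saucer's centre and no more than 4 mm above resting height, released and at rest; both round caps stand upright within 20 mm of where they began (horizontal distance between hex_xs_mid and saucer_xs_in below 0.011 m and z of hex_xs_mid in the frame of saucer_xs_in below 0.021 m and angle between each of hex_xs_mid, hex_s_mid, hex_l_mid, hex_xl_mid, round_a_mid, round_b_mid's own z axis and vertical below 0.1 rad and linear speed of each of hex_xs, hex_s, hex_l, hex_xl below 0.02 m/s and angular speed of each of hex_xs, hex_s, hex_l, hex_xl below 0.3 rad/s and horizontal distance between hex_s_mid and saucer_s_in below 0.011 m and z of hex_s_mid in the frame of saucer_s_in below 0.024 m and horizontal distance between hex_l_mid and saucer_l_in below 0.011 m and z of hex_l_mid in the frame of saucer_l_in below 0.0275 m and horizontal distance between hex_xl_mid and saucer_xl_in below 0.011 m and z of hex_xl_mid in the frame of saucer_xl_in below 0.0315 m and distance of each of round_a_mid, round_b_mid from where it was at the start of the episode below 0.02 m); the robot touches nothing.
It fails at once if a round cap is moved more than 20 mm or knocked over (distance of round_a_mid from where it was at the start of the episode above 0.02 m or angle between round_a_mid's own z axis and vertical above 0.5 rad).
It fails at once if a round cap is moved more than 20 mm or knocked over (distance of round_b_mid from where it was at the start of the episode above 0.02 m or angle between round_b_mid's own z axis and vertical above 0.5 rad).
It also fails if it takes over 106 s, if anything falls off the work surface, if the arm or the gripper's body presses on something with over 40 N, if the wrist force passes 120 N, or if a joint passes its speed limit or range.

## Working session

There is one attempt and no reset: what is moved stays moved. The work goes in short steps, Python scripts to look and compute and a tool call to move; the robot and the scene stay as the last step left them, time stands still between calls to the robot, and variables do not carry over. Pictures are saved under pics/ and viewed, at most 14 in all, crops included, and the job is handed in when it is done.

Besides the shell and the picture viewer there is one more tool, called after "Request:" as name([rows], argument=value, ...), one row to a line, values as JSON. apply_moves: Moves the arm, as the interface text tells. Its arguments: {"type":"object","properties":{"motion":{"type":"array","items":{"type":"array","items":{"type":"number"}}},"squeeze":{"type":"number"}},"required":["motion"]}

```bash
ls; mkdir -p pics
python3 - <<'E'
from station import manip
import cv2,numpy as np
s=manip.observe();print(s)
for n in("top","side"):
    c=manip.camera(n);cv2.imwrite(f"pics/{n}0.png",c["image"]);np.savez(f"{n}0.npz",**c)
    print(n,c["mtx"].tolist(),c["k1"],c["pose"].round(4).tolist())
E
```

```text
pics
{'time_s': 0.0, 'joint_pos': array([ 1.53858865e+00,  3.85555882e-01,  6.64798509e-03, -5.33436066e-04,
       -1.19401454e+00, -2.58598273e-01]), 'dq': array([ 0.00062127, -0.00116062,  0.00031371, -0.00036094,  0.00075272,
        0.00024217]), 'effort': array([ 3.93911714e-04, -3.90666890e+01,  1.87399203e+01,  4.21960384e+00,
        1.09789014e-02, -1.90121209e-04]), 'eef_pos': array([0.17900373, 0.59818858, 0.22146358]), 'tool_rot': array([ 9.89432748e-01, -1.44988434e-01, -1.26241483e-04,  1.08425528e-03]), 'wrist_force': array([ 0.46237162, -0.11121056, -0.5383119 ]), 'wrist_torque': array([-0.01983512, -0.0311441 ,  0.00578262]), 'gripper_force': 0.0, 'grip_width': 0.08723402898861815}
top [[388.79375436778446, 0.0, 323.0577229599064], [0.0, 388.79375436778446, 196.6919230501042], [0.0, 0.0, 1.0]] -0.008808875391795321 [[0.0208, -0.9979, 0.0613, 0.4785], [-0.9994, -0.0225, -0.0266, 0.0132], [0.0279, -0.0607, -0.9978, 0.8861], [0.0, 0.0, 0.0, 1.0]]
side [[461.81561211490936, 0.0, 322.6370371392315], [0.0, 461.81561211490936, 205.3921653924539], [0.0, 0.0, 1.0]] -0.08404088682906106 [[0.9988, -0.0123, 0.0484, 0.4895], [-0.0469, -0.5637, 0.8247, -0.7503], [0.0171, -0.8259, -0.5635, 0.5694], [0.0, 0.0, 0.0, 1.0]]
```

View pics/top0.png

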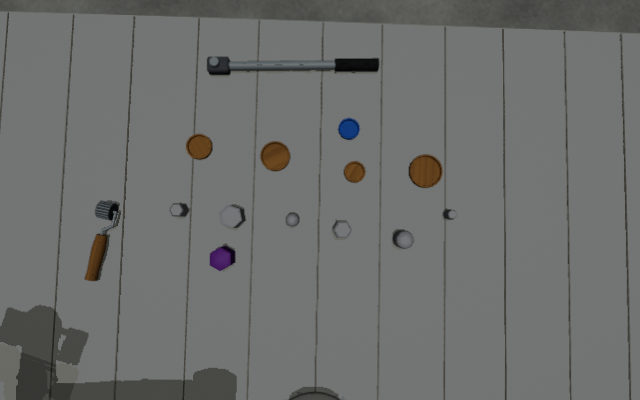

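View pics/side0.png

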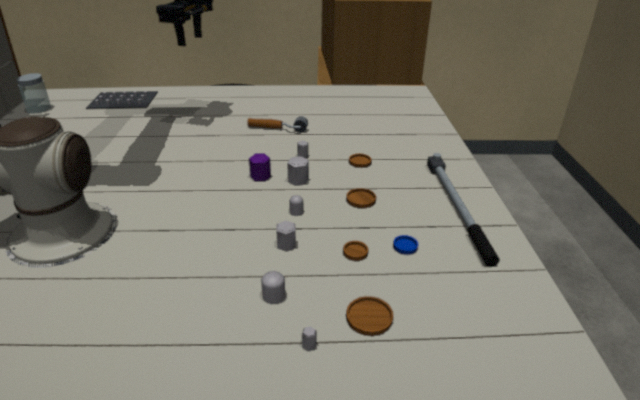

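The top view shows saucers at px (200,147), (275,156), (355,172) and (425,171). The hex caps are at (177,210), (232,217), (342,230) and (451,214), and the round caps at (292,219) and (404,240). The side view agrees. Next I'll measure them.

```bash
cat > h.py <<'E'
import numpy as np,cv2
def ray(c,uv,z):
    "pixels -> world points on plane z"
    uv=np.asarray(uv,float).reshape(-1,2);K=c["mtx"];P=c["pose"]
    d=(uv-[K[0,2],K[1,2]])/[K[0,0],K[1,1]];u=d.copy()
    for _ in range(8): u=d/(1+float(c["k1"])*(u**2).sum(1,keepdims=True))
    w=np.c_[u,np.ones(len(u))]@P[:3,:3].T
    t=(z-P[2,3])/w[:,2]
    return P[:3,3]+w*t[:,None]
def cloud(c):
    "world xyz of each pixel from the depth map"
    h,w=c["z_map"].shape;uv=np.stack(np.meshgrid(np.arange(w),np.arange(h)),-1).reshape(-1,2)
    a=ray(c,uv,0.);P=c["pose"];r=a-P[:3,3];r/=(r@P[:3,2])[:,None]
    return (P[:3,3]+r*c["z_map"].reshape(-1,1)).reshape(h,w,3)
def saucers(c,amin=150):
    hsv=cv2.cvtColor(c["image"],cv2.COLOR_BGR2HSV)
    m=cv2.inRange(hsv,(5,110,40),(25,255,255));out=[]
    for k in cv2.findContours(m,cv2.RETR_EXTERNAL,cv2.CHAIN_APPROX_NONE)[0]:
        if cv2.contourArea(k)<amin: continue
        p=ray(c,k,.012)[:,:2];(x,y),r=cv2.minEnclosingCircle(p.astype(np.float32))
        m_=(p.max(0)+p.min(0))/2
        out.append((round(x*1e3,1),round(y*1e3,1),round(2e3*r,1),(m_*1e3).round(1).tolist()))
    return out
E
python3 - <<'E'
from h import *
c=dict(np.load("top0.npz"))
print(*saucers(c),sep="\n")
X=cloud(c);print("table z",np.median(X[250:350,300:600,2]))
m=((X[...,2]>.02)&(X[...,2]<.08)).astype(np.uint8);m[:185]=0;m[300:]=0
n,l,st,ce=cv2.connectedComponentsWithStats(m)
for i in range(1,n):
    if st[i,4]<20: continue
    q=X[l==i];top=np.percentile(q[:,2],90);t=q[q[:,2]>top-.006]
    print(ce[i].round(),st[i,4],"top",round(top*1e3,1),((t.max(0)+t.min(0))*500)[:2].round(1),"ext",((t.max(0)-t.min(0))*1e3)[:2].round(1))
E
```

```text
(386.9, 489.7, 102.6, [387.0, 489.6])
(591.5, -79.6, 47.4, [592.2, -79.0])
(596.9, -241.8, 76.2, [596.4, -241.4])
(622.4, 101.2, 66.2, [622.1, 100.6])
(639.8, 272.9, 57.5, [640.4, 273.0])
table z -0.0007848710874216458
[105. 211.] 347 top 38.1 [491.4 466.9] ext [34.4 33.9]
[178. 209.] 175 top 41.2 [496.9 307.1] ext [26.3 28.7]
[232. 216.] 421 top 55.7 [484.2 187.5] ext [46.7 45.7]
[450. 214.] 82 top 34.7 [ 499.  -294.1] ext [18.  18.7]
[292. 219.] 142 top 39.3 [480.6  57.3] ext [26.2 26.1]
[342. 229.] 251 top 47.6 [461.3 -53.9] ext [34.8 39.2]
[404. 239.] 285 top 46.4 [ 442.2 -188.5] ext [34.9 33.2]
[ 94. 257.] 456 top 26.6 [389.  487.7] ext [99.9 36.7]
[221. 258.] 444 top 55.7 [393.8 206.7] ext [48.6 43.2]
```

Request:
apply_moves([
  [29,-26.5,0,0,-1],
  [29,-26.5,0,0,-1],
  [29,-26.5,0,0,-1],
  [29,-26.5,0,0,-1],
  [29,-26.5,0,0,-1],
], squeeze=15)

```text
time_s: 0.52
eef_pos: [0.3249, 0.4646, 0.2221]
tool_rot: [0.989, -0.145, -0.0, 0.0]
wrist_force: [-1.1, -0.2, -0.0]
grip_width: 0.0868
gripper_force: 0.0
```

Request:
apply_moves([
  [29,-26.5,0,0,-1],
  [29,-26.5,0,0,-1],
  [29,-26.5,0,0,-1],
  [29,-26.5,0,0,-1],
  [29,-26.5,0,0,-1],
])

```text
time_s: 0.93
eef_pos: [0.47, 0.3321, 0.2223]
tool_rot: [0.989, -0.145, -0.0, 0.0]
wrist_force: [-0.5, 1.1, 0.1]
grip_width: 0.087
gripper_force: 0.0
```

Request:
apply_moves([
  [28,-26,0,0,-1],
  [0,0,0,0,-1],
  [0,0,0,0,-1],
])

```text
time_s: 1.18
eef_pos: [0.4981, 0.3059, 0.2218]
tool_rot: [0.989, -0.147, -0.001, 0.001]
wrist_force: [-0.3, 0.7, 0.1]
grip_width: 0.0871
gripper_force: 0.0
```

Run:
```python
from station import manip
import cv2,numpy as np
s=manip.observe();print(s["eef_pos"],s["tool_rot"],s["time_s"])
c=manip.camera("wrist");cv2.imwrite("pics/w1.png",c["image"]);np.savez("w1.npz",**c)
print(c["k1"],c["pose"].round(3).tolist())
```

```text
[0.49814357 0.30590497 0.22175081] [ 9.89156466e-01 -1.46863638e-01 -5.31256478e-04  5.25293235e-04] 1.1833
-0.05995011914566796 [[-0.29, -0.921, -0.26, 0.57], [-0.957, 0.28, 0.078, 0.286], [0.001, 0.272, -0.962, 0.383], [0.0, 0.0, 0.0, 1.0]]
```

View pics/w1.png

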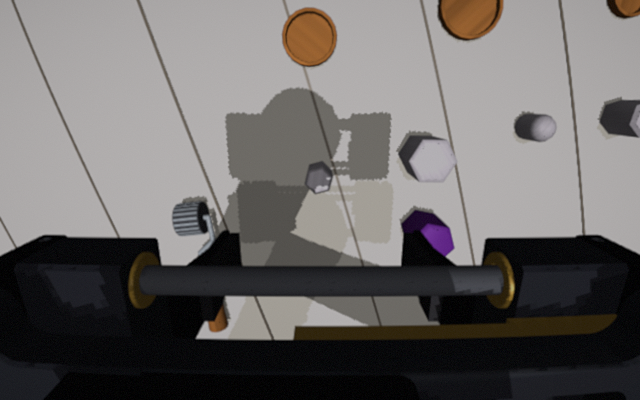

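The wrist view shows the s cap at (318,178), the xl cap at (427,160) and saucer s at (310,37), all clear of the fingers.

```bash
cat >> h.py <<'E'
def hexes(c,hs=(.034,.040,.047,.055)):
    "caps from depth: centre (mm), flat direction (deg mod 60), widths"
    X=cloud(c);hsv=cv2.cvtColor(c["image"],cv2.COLOR_BGR2HSV)
    m=((X[...,2]>.02)&(X[...,2]<.062)&(c["z_map"]>0)).astype(np.uint8)
    n,l,st,ce=cv2.connectedComponentsWithStats(m)
    for i in range(1,n):
        if not 150<st[i,4]<8000: continue
        q=X[l==i];top=np.percentile(q[:,2],95);t=q[q[:,2]>top-.010][:,:2]*1e3
        hull=cv2.convexHull(t.astype(np.float32))[:,0]
        a=np.radians(np.arange(0,60,.5));W=[]
        for d in (0,60,120):
            p=hull@np.array([np.cos(a+np.radians(d)),np.sin(a+np.radians(d))]);W.append(np.c_[p.max(0)-p.min(0),(p.max(0)+p.min(0))/2])
        W=np.array(W);s=W[:,:,0].sum(0);k=s.argmin()
        A=[[np.cos(a[k]+np.radians(d)),np.sin(a[k]+np.radians(d))] for d in(0,60,120)]
        ctr=np.linalg.lstsq(A,W[:,k,1],rcond=None)[0]
        print("px",ce[i].round(),st[i,4],"top",(top*1e3).round(1),"ctr",ctr.round(1),"flat",np.degrees(a[k]),"w",W[:,k,0].round(1),"max",(s.max()/3).round(1),"sat",int(np.median(hsv[l==i][:,1])))
E
python3 - <<'E'
from h import *
c=dict(np.load("w1.npz"));hexes(c);print(*saucers(c,800),sep="\n")
E
```

```text
px [628. 119.] 783 top 45.9 ctr [462.3 -40.7] flat 2.0 w [36.1 20.9 25.5] max 29.1 sat 12
px [540. 127.] 693 top 39.4 ctr [481.   62.2] flat 40.0 w [26.5 27.5 28. ] max 29.1 sat 12
px [429. 159.] 1913 top 55.4 ctr [485.1 190.7] flat 43.0 w [44.8 44.5 43.7] max 50.2 sat 10
px [318. 179.] 627 top 40.4 ctr [496.6 311.1] flat 58.5 w [27.8 28.2 28.3] max 31.1 sat 12
px [191. 221.] 1091 top 38.4 ctr [492.6 469.3] flat 17.5 w [40.9 31.1 42.2] max 38.8 sat 22
px [434. 233.] 1013 top 55.4 ctr [397.5 203.9] flat 35.0 w [43.3 32.2 35.7] max 39.0 sat 181
px [217. 324.] 212 top 26.6 ctr [350.8 493.7] flat 29.000000000000004 w [22.1 25.2 33.2] max 28.3 sat 174
(236.5, 188.9, 452.2, [238.2, 188.9])
(641.2, 277.2, 57.6, [640.9, 276.8])
(622.4, 105.9, 66.9, [614.2, 105.6])
```

Request:
apply_moves([
  [-1.5,3,0,-0.085,-1],
  [0,0,-35,-0.085,-1],
  [0,0,-35,-0.085,-1],
  [0,0,-35,0,-1],
  [0,0,-35,0,-1],
])

```text
time_s: 1.65
eef_pos: [0.4944, 0.312, 0.0815]
tool_rot: [0.963, -0.268, 0.0, -0.001]
wrist_force: [0.4, -0.7, -0.9]
grip_width: 0.0871
gripper_force: 0.0
```

Request:
apply_moves([
  [0,0,-35,0,-1],
  [0,0,-35,0,-1],
  [0,0,0,0,-1],
  [0,0,0,0,1],
  [0,0,0,0,1],
])

```text
time_s: 2.07
eef_pos: [0.4963, 0.3125, 0.0144]
tool_rot: [0.963, -0.268, 0.001, -0.001]
wrist_force: [0.1, 0.5, -0.0]
grip_width: 0.0802
gripper_force: 0.0
```

Request:
apply_moves([
  [0,0,0,0,1],
  [0,0,0,0,1],
  [0,0,0,0,1],
  [0,0,0,0,1],
  [0,0,0,0,1],
])

```text
time_s: 2.48
eef_pos: [0.4959, 0.311, 0.0134]
tool_rot: [0.963, -0.27, 0.0, -0.001]
wrist_force: [-0.0, -0.8, -0.2]
grip_width: 0.0484
gripper_force: 0.0
```

Request:
apply_moves([
  [0,0,0,0,1],
  [0,0,0,0,1],
  [0,0,0,0,1],
  [0,0,0,0,1],
  [0,0,0,0,1],
])

```text
time_s: 2.9
eef_pos: [0.4956, 0.3106, 0.0125]
tool_rot: [0.963, -0.27, -0.0, 0.0]
wrist_force: [-0.1, -0.1, 0.7]
grip_width: 0.0278
gripper_force: 15.0
```

Request:
apply_moves([
  [0,0,20,0,1],
  [0,0,30,0,1],
  [36,-8.5,0,0,1],
  [36,-8.5,0,0,1],
  [36,-8.5,0,0,1],
])

```text
time_s: 3.32
eef_pos: [0.6048, 0.2856, 0.0636]
tool_rot: [0.963, -0.269, 0.0, -0.001]
wrist_force: [-0.3, 1.1, -0.2]
grip_width: 0.0279
gripper_force: 15.0
```

Request:
apply_moves([
  [36,-8.5,0,0,1],
  [0,0,0,0,1],
  [0,0,0,0,1],
])

```text
time_s: 3.57
eef_pos: [0.6408, 0.2755, 0.0611]
tool_rot: [0.963, -0.271, -0.0, 0.0]
wrist_force: [0.2, -0.0, -1.4]
grip_width: 0.0278
gripper_force: 15.0
```

Run:
```python
from station import manip
import cv2,numpy as np
s=manip.observe();print(s["eef_pos"],s["tool_rot"],s["time_s"],s["wrist_force"])
c=manip.camera("wrist");cv2.imwrite("pics/w2.png",c["image"])
```

```text
[0.64075171 0.27550411 0.06112378] [ 9.62582272e-01 -2.70988899e-01 -4.85071664e-04  3.87333694e-04] 3.5667 [ 0.19169075 -0.00574    -1.42693867]
```

View pics/w2.png

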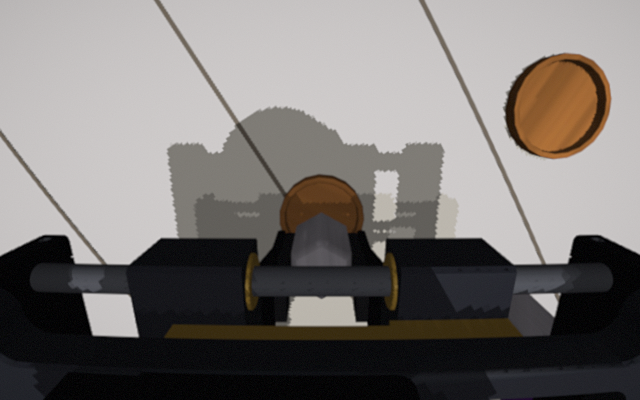

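Held, and centred over saucer s at (321,205). I'll lower and release it, then go for xl.

Request:
apply_moves([
  [0,0,-25,0,1],
  [0,0,-15.5,0,1],
  [0,0,-5,0,1],
  [0,0,0,0,1],
  [0,0,0,0,-1],
])

```text
time_s: 4.03
eef_pos: [0.6388, 0.2775, 0.0175]
tool_rot: [0.963, -0.269, 0.0, -0.0]
wrist_force: [-0.3, 0.3, -0.1]
grip_width: 0.0298
gripper_force: 0.0
```

Request:
apply_moves([
  [0,0,0,0,-1],
  [0,0,0,0,-1],
  [0,0,0,0,-1],
  [0,0,0,0,-1],
  [0,0,20,0,-1],
])

```text
time_s: 4.45
eef_pos: [0.6368, 0.2752, 0.0329]
tool_rot: [0.963, -0.27, -0.003, 0.003]
wrist_force: [0.2, -0.7, -1.3]
grip_width: 0.0602
gripper_force: 0.0
```

Request:
apply_moves([
  [0,0,35,0,-1],
  [-31.2,-17.2,15,-0.093,-1],
  [-31.2,-17.2,0,-0.093,-1],
  [-31.2,-17.2,0,-0.092,-1],
  [-31.2,-17.2,0,0,-1],
])

```text
time_s: 4.87
eef_pos: [0.5136, 0.2071, 0.0875]
tool_rot: [0.916, -0.402, 0.0, -0.001]
wrist_force: [0.3, 0.3, 0.9]
grip_width: 0.0861
gripper_force: 0.0
```

Request:
apply_moves([
  [-31.2,-17.2,0,0,-1],
  [0,0,0,0,-1],
  [0,0,0,0,-1],
])

```text
time_s: 5.12
eef_pos: [0.4822, 0.1897, 0.0877]
tool_rot: [0.916, -0.4, 0.0, 0.0]
wrist_force: [-0.2, 0.8, 0.5]
grip_width: 0.087
gripper_force: 0.0
```

Run:
```python
from station import manip
import cv2,numpy as np
from h import *
s=manip.observe();print(s["eef_pos"],s["tool_rot"],s["time_s"],s["wrist_force"])
c=manip.camera("wrist");cv2.imwrite("pics/w3.png",c["image"])
```

```text
[0.48224085 0.18966693 0.08765999] [ 9.16420056e-01 -4.00217790e-01  6.32170453e-06  3.40285851e-05] 5.1167 [-0.20513578  0.80006264  0.50545524]
```

View pics/w3.png

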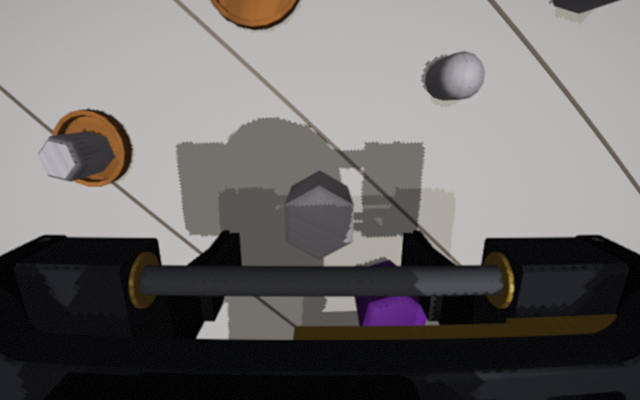

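The s cap stands in its saucer at (80,150), and xl is centred between the fingers at (320,215). I'll grasp it.

Request:
apply_moves([
  [1.5,0,-35.5,0,-1],
  [0,0,-35,0,-1],
  [0,0,0,0,-1],
  [0,0,0,0,1],
  [0,0,0,0,1],
], squeeze=25)

```text
time_s: 5.58
eef_pos: [0.4869, 0.1918, 0.0176]
tool_rot: [0.917, -0.4, 0.001, -0.001]
wrist_force: [0.3, -0.2, 0.8]
grip_width: 0.08
gripper_force: 0.0
```

Request:
apply_moves([
  [0,0,0,0,1],
  [0,0,0,0,1],
  [0,0,0,0,1],
  [0,0,0,0,1],
  [0,0,0,0,1],
])

```text
time_s: 6.0
eef_pos: [0.4854, 0.191, 0.0173]
tool_rot: [0.916, -0.4, 0.0, -0.001]
wrist_force: [0.2, -0.8, -1.0]
grip_width: 0.0481
gripper_force: 0.0
```

Request:
apply_moves([
  [0,0,0,0,1],
  [0,0,0,0,1],
  [0,0,15,0,1],
  [0,0,25,0,1],
  [0,0,30,0,1],
])

```text
time_s: 6.42
eef_pos: [0.4837, 0.1898, 0.0854]
tool_rot: [0.916, -0.401, -0.001, 0.002]
wrist_force: [1.0, -0.4, -1.4]
grip_width: 0.0438
gripper_force: 25.0
```

Request:
apply_moves([
  [10.1,-39,0,0,1],
  [10.1,-39,0,0,1],
  [10.1,-39,0,0,1],
  [10.1,-39,0,0,1],
  [10.1,-39,0,0,1],
])

```text
time_s: 6.83
eef_pos: [0.5356, -0.0059, 0.0864]
tool_rot: [0.916, -0.4, -0.0, -0.0]
wrist_force: [0.6, 1.4, -1.4]
grip_width: 0.0439
gripper_force: 25.0
```

Request:
apply_moves([
  [10.1,-39,0,0,1],
  [10.1,-39,0,0,1],
  [10.1,-39,0,0,1],
  [10.1,-39,0,0,1],
  [10.1,-39,0,0,1],
])

```text
time_s: 7.25
eef_pos: [0.5861, -0.2012, 0.086]
tool_rot: [0.916, -0.4, -0.0, -0.0]
wrist_force: [0.6, 0.6, -0.1]
grip_width: 0.044
gripper_force: 25.0
```

Request:
apply_moves([
  [10.1,-39,0,0,1],
  [0,0,0,0,1],
  [0,0,0,0,1],
  [0,0,0,0,1],
])

```text
time_s: 7.58
eef_pos: [0.5954, -0.2381, 0.0856]
tool_rot: [0.916, -0.401, -0.001, -0.0]
wrist_force: [0.2, 0.3, -1.9]
grip_width: 0.0442
gripper_force: 25.0
```

Run:
```python
from station import manip
import cv2,numpy as np
from h import *
s=manip.observe();print(s["eef_pos"],s["tool_rot"],s["time_s"],s["wrist_force"])
c=manip.camera("wrist");cv2.imwrite("pics/w4.png",c["image"]);hexes(c);print(saucers(c,800))
```

```text
[ 0.59544592 -0.23813751  0.08557339] [ 9.16152317e-01 -4.00829179e-01 -9.48905787e-04 -1.77190107e-06] 7.5833 [ 0.18805244  0.31084425 -1.94946438]
px [468. 234.] 209 top 32.8 ctr [ 505.8 -299.3] flat 17.0 w [17.4 17.5  6.1] max 14.2 sat 12
[(479.0, -184.8, 312.9, [481.1, -184.8]), (599.5, -242.2, 75.4, [599.5, -243.2])]
```

View pics/w4.png

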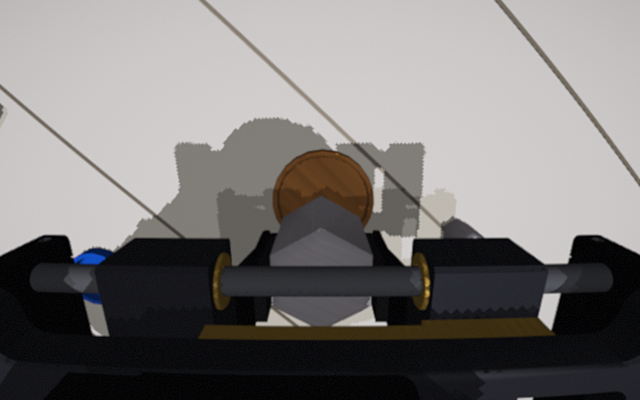

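xl is held. The saucer, at (323,190), needs about +2/-3 mm. I'll lower it, release, then look at xs.

Request:
apply_moves([
  [2,-3.5,-35,0,1],
  [0,0,-20,0,1],
  [0,0,-7,0,1],
  [0,0,-2.5,0,1],
  [0,0,0,0,1],
])

```text
time_s: 8.05
eef_pos: [0.5987, -0.2408, 0.0224]
tool_rot: [0.917, -0.399, 0.0, 0.0]
wrist_force: [-0.5, -0.0, -0.6]
grip_width: 0.0439
gripper_force: 25.0
```

Request:
apply_moves([
  [0,0,0,0,-1],
  [0,0,0,0,-1],
  [0,0,0,0,-1],
  [0,0,0,0,-1],
  [0,0,0,0,-1],
])

```text
time_s: 8.47
eef_pos: [0.5986, -0.2419, 0.0228]
tool_rot: [0.916, -0.4, 0.001, -0.0]
wrist_force: [0.4, 0.3, -0.3]
grip_width: 0.0693
gripper_force: 0.0
```

Request:
apply_moves([
  [0,0,0,0,-1],
  [0,0,20,0,-1],
  [0,0,30,0,-1],
  [-15,-10,35,0,-1],
  [-28,-15,25,0,-1],
])

```text
time_s: 8.88
eef_pos: [0.5581, -0.2668, 0.1347]
tool_rot: [0.917, -0.399, 0.002, 0.0]
wrist_force: [2.1, -0.7, 0.7]
grip_width: 0.0863
gripper_force: 0.0
```

Request:
apply_moves([
  [-28,-15,20,0,-1],
  [-28,-10,0,0,-1],
  [0,0,0,0,-1],
  [0,0,0,0,-1],
])

```text
time_s: 9.22
eef_pos: [0.4981, -0.2924, 0.1529]
tool_rot: [0.916, -0.401, 0.001, -0.0]
wrist_force: [0.3, -0.1, 0.2]
grip_width: 0.0869
gripper_force: 0.0
```

Run:
```python
from station import manip
import cv2,numpy as np
from h import *
s=manip.observe();print(s["eef_pos"],s["tool_rot"],s["time_s"],s["wrist_force"])
c=manip.camera("wrist");cv2.imwrite("pics/w5.png",c["image"]);hexes(c);print(saucers(c,800))
```

```text
[ 0.49806896 -0.29236821  0.15292481] [ 9.15968874e-01 -4.01248907e-01  5.55901992e-04 -1.65403119e-04] 9.2167 [ 0.34263724 -0.0792014   0.1659347 ]
px [192. 159.] 3165 top 59.5 ctr [ 599.9 -240. ] flat 43.5 w [44.3 44.9 44. ] max 50.2 sat 12
px [322. 188.] 468 top 34.6 ctr [ 500.1 -293.7] flat 44.0 w [19.8 20.3 20. ] max 22.6 sat 12
px [292. 309.] 1014 top 46.8 ctr [ 442.1 -187.4] flat 2.5 w [39.4 38.5 33.5] max 37.6 sat 12
[(276.6, -276.3, 367.2, [279.4, -276.7]), (597.8, -243.0, 76.5, [598.3, -244.2])]
```

View pics/w5.png

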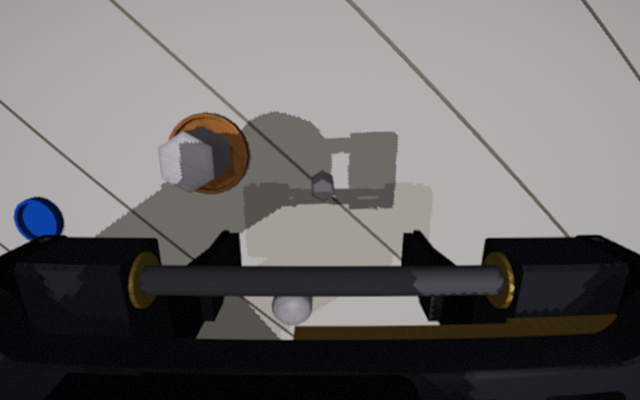

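xl rests on its saucer's floor (top at 59.5 mm, 3.5 mm off centre). xs is at (322,188), flats aligned.

Request:
apply_moves([
  [2,-1.5,-35,0.02,-1],
  [0,0,-36,0,-1],
  [0,0,-36,0,-1],
  [0,0,-36,0,-1],
  [0,0,0,0,-1],
], squeeze=12)

```text
time_s: 9.68
eef_pos: [0.4998, -0.292, 0.0029]
tool_rot: [0.92, -0.391, -0.004, 0.0]
wrist_force: [0.4, -0.6, 1.0]
grip_width: 0.0869
gripper_force: 0.0
```

Request:
apply_moves([
  [0,0,0,0,1],
  [0,0,0,0,1],
  [0,0,0,0,1],
  [0,0,0,0,1],
  [0,0,0,0,1],
])

```text
time_s: 10.1
eef_pos: [0.5019, -0.2934, 0.0103]
tool_rot: [0.92, -0.391, 0.001, -0.0]
wrist_force: [-0.7, 0.5, -0.3]
grip_width: 0.0616
gripper_force: 0.0
```

Request:
apply_moves([
  [0,0,0,0,1],
  [0,0,0,0,1],
  [0,0,0,0,1],
  [0,0,0,0,1],
  [0,0,0,0,1],
])

```text
time_s: 10.52
eef_pos: [0.5012, -0.2933, 0.0091]
tool_rot: [0.92, -0.391, 0.0, -0.0]
wrist_force: [0.2, -0.6, -0.1]
grip_width: 0.0282
gripper_force: 0.0
```

Request:
apply_moves([
  [0,0,0,0,1],
  [0,0,0,0,1],
  [0,0,0,0,1],
  [0,0,0,0,1],
])

```text
time_s: 10.85
eef_pos: [0.5012, -0.2933, 0.009]
tool_rot: [0.92, -0.391, -0.0, 0.0]
wrist_force: [-0.7, 0.3, 0.8]
grip_width: 0.0197
gripper_force: 12.0
```

Request:
apply_moves([
  [0,0,15,0,1],
  [0,0,25,0,1],
  [0,0,25,0,1],
  [15.2,35.8,0,0,1],
  [15.2,35.8,0,0,1],
])

```text
time_s: 11.27
eef_pos: [0.5326, -0.2225, 0.076]
tool_rot: [0.919, -0.393, 0.002, -0.001]
wrist_force: [2.0, 0.1, -0.3]
grip_width: 0.0199
gripper_force: 12.0
```

Request:
apply_moves([
  [15.2,35.8,0,0,1],
  [15.2,35.8,0,0,1],
  [15.2,35.8,0,0,1],
  [15.2,35.8,0,0,1],
  [0,0,0,0,1],
])

```text
time_s: 11.68
eef_pos: [0.5958, -0.0731, 0.0743]
tool_rot: [0.922, -0.388, 0.002, -0.001]
wrist_force: [-0.2, -1.6, -1.1]
grip_width: 0.0195
gripper_force: 12.0
```

Request:
apply_moves([
  [0,0,0,0,1],
  [0,0,0,0,1],
])

```text
time_s: 11.85
eef_pos: [0.592, -0.0783, 0.0737]
tool_rot: [0.92, -0.391, -0.0, 0.0]
wrist_force: [-0.6, 0.2, -0.3]
grip_width: 0.0196
gripper_force: 12.0
```

Run:
```python
from station import manip
import cv2,numpy as np
from h import *
s=manip.observe();print(s["eef_pos"],s["tool_rot"],s["time_s"],s["wrist_force"])
c=manip.camera("wrist");cv2.imwrite("pics/w6.png",c["image"]);hexes(c);print(saucers(c,800))
```

```text
[ 0.59200556 -0.07831848  0.07367523] [ 9.20406430e-01 -3.90962568e-01 -4.93835231e-04  1.77000711e-04] 11.85 [-0.5582537   0.19543991 -0.28945943]
px [ 8. 11.] 409 top 25.9 ctr [827.8 -37.9] flat 17.5 w [10.3 22.7 15.5] max 17.1 sat 23
px [513.  30.] 6357 top 59.4 ctr [ 597.7 -237.5] flat 42.5 w [45.8 40.5 38.6] max 43.8 sat 11
px [565. 242.] 1055 top 38.5 ctr [ 453.2 -188.9] flat 50.0 w [34.5 33.7 16.5] max 30.0 sat 13
[(528.0, 11.0, 332.0, [533.1, 9.4]), (593.9, -79.3, 48.7, [593.5, -79.0]), (598.2, -236.8, 76.3, [598.6, -228.0])]
```

View pics/w6.png

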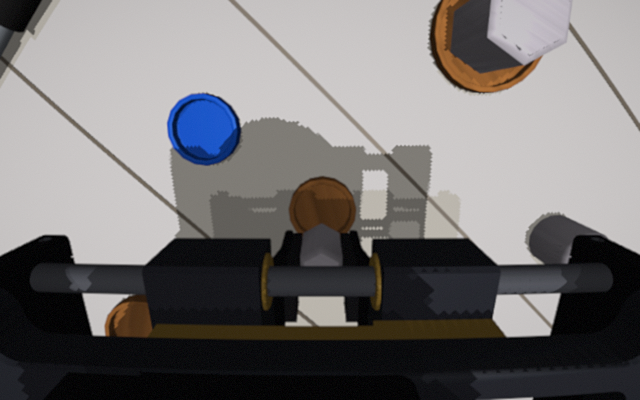

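Saucer xs at (322,207) is right under the cap. I'll lower and release, then look at l.

Request:
apply_moves([
  [1,-1,-30,0,1],
  [0,0,-20,0,1],
  [0,0,-7,0,1],
  [0,0,-2.5,0,1],
  [0,0,0,0,1],
])

```text
time_s: 12.32
eef_pos: [0.5932, -0.0805, 0.0145]
tool_rot: [0.92, -0.392, -0.0, 0.0]
wrist_force: [-0.3, 0.8, -0.9]
grip_width: 0.0202
gripper_force: 12.0
```

Request:
apply_moves([
  [0,0,0,0,-1],
  [0,0,0,0,-1],
  [0,0,0,0,-1],
  [0,0,0,0,-1],
  [0,0,0,0,-1],
])

```text
time_s: 12.73
eef_pos: [0.5939, -0.0793, 0.0152]
tool_rot: [0.92, -0.391, 0.001, -0.0]
wrist_force: [0.9, 0.6, -0.1]
grip_width: 0.0451
gripper_force: 0.0
```

Request:
apply_moves([
  [0,0,20,0,-1],
  [0,0,30,0,-1],
  [0,0,35,0,-1],
  [-26,5,30,0,-1],
  [-35,7,20,0,-1],
])

```text
time_s: 13.15
eef_pos: [0.5354, -0.0674, 0.1526]
tool_rot: [0.92, -0.391, 0.003, -0.001]
wrist_force: [0.2, 1.4, 0.9]
grip_width: 0.0786
gripper_force: 0.0
```

Request:
apply_moves([
  [-35,7,5,0,-1],
  [-35,7,0,0,-1],
  [0,0,0,0,-1],
  [0,0,0,0,-1],
  [0,0,0,0,-1],
])

```text
time_s: 13.57
eef_pos: [0.4633, -0.0533, 0.1553]
tool_rot: [0.92, -0.391, 0.001, -0.0]
wrist_force: [0.2, 0.9, -0.1]
grip_width: 0.0871
gripper_force: 0.0
```

Run:
```python
from station import manip
import cv2,numpy as np
from h import *
s=manip.observe();print(s["eef_pos"],s["tool_rot"],s["time_s"],s["wrist_force"])
c=manip.camera("wrist");cv2.imwrite("pics/w7.png",c["image"]);hexes(c);print(saucers(c,800))
```

```text
[ 0.46329588 -0.05327849  0.15528655] [ 9.20461541e-01 -3.90831656e-01  9.72147900e-04 -4.72349789e-04] 13.5667 [ 0.23250863  0.87253846 -0.06260226]
px [231.  62.] 641 top 38.7 ctr [594.7 -79.3] flat 42.5 w [20.9 20.5 20.1] max 22.3 sat 7
px [450.  98.] 2080 top 46.5 ctr [ 442.4 -186.9] flat 28.500000000000004 w [39.3 39.7 38.7] max 39.5 sat 12
px [321. 196.] 1625 top 47.5 ctr [461.5 -49.8] flat 1.5000000000000002 w [36.3 36.  36.5] max 40.8 sat 12
[(239.7, -41.9, 369.9, [243.1, -42.6]), (623.3, 99.8, 71.8, [623.3, 100.2]), (592.2, -78.8, 48.6, [591.9, -78.4])]
```

View pics/w7.png

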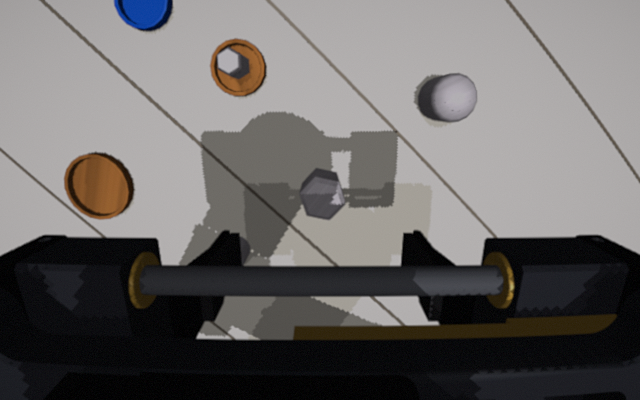

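xs stands in its saucer at (238,67). l is at (321,196) with flats at 61.5°, so I'll turn +0.305 rad and grasp it.

Request:
apply_moves([
  [-1.5,2,0,0.102,-1],
  [0,0,-35,0.102,-1],
  [0,0,-36,0.101,-1],
  [0,0,-35,0,-1],
  [0,0,-25,0,-1],
], squeeze=20)

```text
time_s: 14.03
eef_pos: [0.461, -0.0517, 0.0206]
tool_rot: [0.969, -0.247, -0.001, 0.001]
wrist_force: [0.3, 0.1, -0.3]
grip_width: 0.087
gripper_force: 0.0
```

Request:
apply_moves([
  [0,0,-10,0,-1],
  [0,0,0,0,-1],
  [0,0,0,0,1],
  [0,0,0,0,1],
  [0,0,0,0,1],
])

```text
time_s: 14.45
eef_pos: [0.4624, -0.0513, 0.0145]
tool_rot: [0.969, -0.247, 0.001, -0.001]
wrist_force: [0.1, 0.2, 0.6]
grip_width: 0.0744
gripper_force: 0.0
```

Request:
apply_moves([
  [0,0,0,0,1],
  [0,0,0,0,1],
  [0,0,0,0,1],
  [0,0,0,0,1],
  [0,0,0,0,1],
])

```text
time_s: 14.87
eef_pos: [0.461, -0.0514, 0.0138]
tool_rot: [0.969, -0.247, 0.0, -0.0]
wrist_force: [0.4, 0.3, -0.3]
grip_width: 0.0416
gripper_force: 0.0
```

Request:
apply_moves([
  [0,0,0,0,1],
  [0,0,0,0,1],
  [0,0,0,0,1],
])

```text
time_s: 15.12
eef_pos: [0.461, -0.0514, 0.0137]
tool_rot: [0.969, -0.247, 0.0, 0.0]
wrist_force: [-0.3, -0.1, 2.4]
grip_width: 0.0359
gripper_force: 20.0
```

Request:
apply_moves([
  [0,0,15,0,1],
  [0,0,25,0,1],
  [0,0,25,0,1],
  [26.9,25.7,0,0,1],
  [26.9,25.7,0,0,1],
])

```text
time_s: 15.53
eef_pos: [0.5152, -0.0001, 0.0804]
tool_rot: [0.969, -0.248, 0.001, -0.001]
wrist_force: [1.0, 0.0, -0.9]
grip_width: 0.0358
gripper_force: 20.0
```

Request:
apply_moves([
  [26.9,25.7,0,0,1],
  [26.9,25.7,0,0,1],
  [26.9,25.7,0,0,1],
  [26.9,25.7,0,0,1],
  [0,0,0,0,1],
])

```text
time_s: 15.95
eef_pos: [0.6274, 0.1073, 0.0778]
tool_rot: [0.97, -0.245, 0.002, -0.001]
wrist_force: [0.0, -0.7, -1.9]
grip_width: 0.0358
gripper_force: 20.0
```

Request:
apply_moves([
  [0,0,0,0,1],
  [0,0,0,0,1],
])

```text
time_s: 16.12
eef_pos: [0.6211, 0.1024, 0.0773]
tool_rot: [0.969, -0.247, -0.001, 0.001]
wrist_force: [-0.5, -0.9, -1.6]
grip_width: 0.0358
gripper_force: 20.0
```

Run:
```python
from station import manip
import cv2,numpy as np
from h import *
s=manip.observe();print(s["eef_pos"],s["tool_rot"],s["time_s"],s["wrist_force"])
c=manip.camera("wrist");cv2.imwrite("pics/w8.png",c["image"]);print(saucers(c,800))
```

```text
[0.62112439 0.10241388 0.07732133] [ 9.69035265e-01 -2.46917806e-01 -1.32184313e-03  7.11218858e-04] 16.1167 [-0.54886311 -0.90713301 -1.63865746]
[(508.1, 126.7, 301.1, [511.8, 126.7]), (625.6, 103.0, 66.7, [627.3, 103.3]), (594.8, -74.1, 53.1, [595.0, -74.6])]
```

View pics/w8.png

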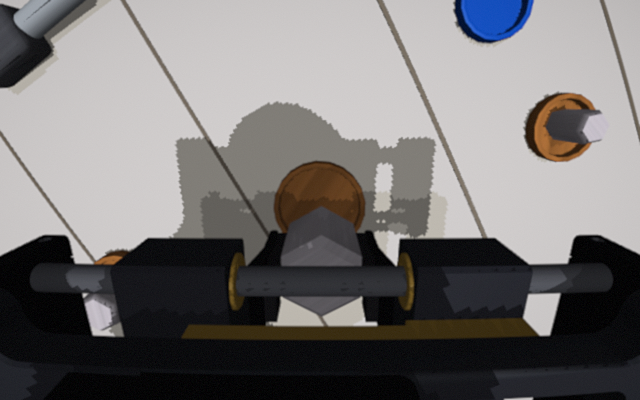

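l is held over saucer l at (320,200). I'll lower, release, back off and check.

Request:
apply_moves([
  [2,0.5,-30,0,1],
  [0,0,-20,0,1],
  [0,0,-7.5,0,1],
  [0,0,-2.5,0,1],
  [0,0,0,0,1],
])

```text
time_s: 16.58
eef_pos: [0.6242, 0.1027, 0.0188]
tool_rot: [0.969, -0.247, 0.0, 0.0]
wrist_force: [-0.3, 0.4, -0.9]
grip_width: 0.036
gripper_force: 20.0
```

Request:
apply_moves([
  [0,0,0,0,-1],
  [0,0,0,0,-1],
  [0,0,0,0,-1],
  [0,0,0,0,-1],
  [0,0,0,0,-1],
])

```text
time_s: 17.0
eef_pos: [0.6247, 0.1034, 0.0192]
tool_rot: [0.969, -0.247, 0.0, -0.0]
wrist_force: [-0.4, 0.0, -1.3]
grip_width: 0.0614
gripper_force: 0.0
```

Request:
apply_moves([
  [0,0,0,0,-1],
  [0,0,15,0,-1],
  [0,0,30,0,-1],
  [0,0,40,0,-1],
  [-20,0,35,0,-1],
])

```text
time_s: 17.42
eef_pos: [0.6069, 0.1033, 0.14]
tool_rot: [0.969, -0.247, 0.001, -0.0]
wrist_force: [0.8, 0.5, 1.3]
grip_width: 0.0857
gripper_force: 0.0
```

Request:
apply_moves([
  [-41,0,0,0,-1],
  [-41,0,0,0,-1],
  [-41,0,0,0,-1],
  [-20,0,30,0,-1],
  [0,0,30,0,-1],
])

```text
time_s: 17.83
eef_pos: [0.4549, 0.1012, 0.1973]
tool_rot: [0.969, -0.246, -0.003, 0.003]
wrist_force: [2.0, 1.5, 0.5]
grip_width: 0.0871
gripper_force: 0.0
```

Request:
apply_moves([
  [0,0,0,0,-1],
  [0,0,0,0,-1],
  [0,0,0,0,-1],
])

```text
time_s: 18.08
eef_pos: [0.4612, 0.1033, 0.1985]
tool_rot: [0.969, -0.247, -0.0, -0.0]
wrist_force: [0.4, -0.5, -0.6]
grip_width: 0.0878
gripper_force: 0.0
```

Run:
```python
from station import manip
import cv2,numpy as np
from h import *
c=manip.camera("wrist");cv2.imwrite("pics/w9.png",c["image"]);hexes(c);print(*saucers(c,800))
c=manip.camera("side");cv2.imwrite("pics/s9.png",c["image"])
```

```text
px [236.  28.] 1828 top 51.7 ctr [624.9 104.4] flat 2.0 w [36.7 36.5 36.6] max 41.2 sat 7
px [590.  60.] 1749 top 46.3 ctr [ 443.  -185.6] flat 56.5 w [37.3 38.7 38.9] max 39.1 sat 12
px [ 85. 110.] 1073 top 44.6 ctr [639.5 277.3] flat 56.0 w [29.4 29.3 28.7] max 32.2 sat 12
px [350. 144.] 706 top 39.7 ctr [480.9  61. ] flat 32.0 w [29.5 28.8 28.1] max 29.3 sat 12
px [269. 260.] 326 top 47.0 ctr [412.3 198.4] flat 27.0 w [25.  25.2  4.1] max 20.3 sat 196
px [266. 299.] 232 top 55.5 ctr [381.3 216.7] flat 32.0 w [31.6 31.2 12.2] max 27.4 sat 182
(204.2, 44.0, 422.7, [206.5, 43.8]) (641.2, 274.4, 58.5, [640.6, 273.8]) (623.2, 103.6, 67.0, [622.5, 103.3])
```

View pics/s9.png

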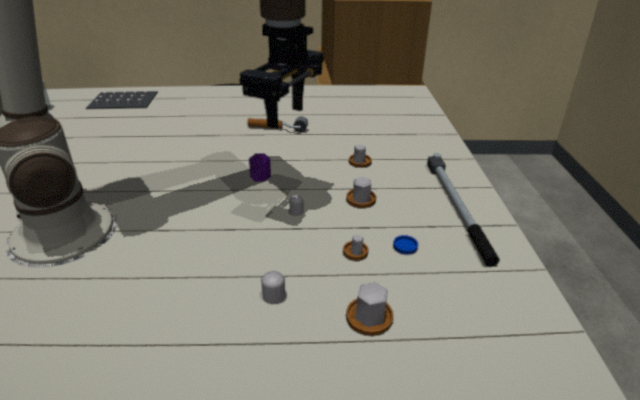

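The side view shows all four hex caps upright in their saucers, at (360,157), (362,190), (356,246) and (372,305). Each is within about 4 mm of centre with its foot at floor height. The round caps at (296,206) and (273,287) haven't moved. Handing in.

```bash
python3 -c "
from station import manip
print(manip.close_job())"
```

```text
the job is handed in; nothing more can be done
None
```

The job is handed in at about 18 s: all four hex caps stand upright on the floors of their matching saucers, each within about 4 mm of centre by my own camera measurements, and the round caps were not moved; no verdict came back.

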